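Unload the turned wheels and rack the empty carrier

TASK

Take the stack of three turned wheels off the carrier's post and lay each one flat inside the dish that matches it: the small wheel in the smallest dish, the medium wheel in the middle-sized one, the large wheel in the largest. When all three are in their dishes, put the empty carrier on the four-post stand, fully home with a pin through every corner hole. Leave the jar and the brush where they are.

Things in the scene. Friction and masses are not known exactly. Their poses are not given: they have to be found in the camera images.
- wheel_small: bored turned wheel blank of pale wood, a flat ring: outer diameter 44 mm, round bore 26 mm, thickness 18 mm. At the start it is the top one of three wheels stacked on the carrier's square post, its underside 46 mm above the bench. Origin: centre of its underside; z is its axis, up
- wheel_medium: bored turned wheel blank of pale wood, a flat ring: outer diameter 56 mm, round bore 26 mm, thickness 18 mm. At the start it is the middle one of three wheels stacked on the carrier's square post, its underside 28 mm above the bench. Origin: centre of its underside; z is its axis, up
- wheel_large: bored turned wheel blank of pale wood, a flat ring: outer diameter 68 mm, round bore 26 mm, thickness 18 mm. At the start it is the bottom one of three wheels stacked on the carrier's square post, its underside 10 mm above the bench. Origin: centre of its underside; z is its axis, up
- dish_small: the smallest of three shallow round dark wood dishes with grey-lined floor, fixed to the bench, told apart by size: outer diameter 78 mm, recess diameter 66 mm (22 mm wider than the small wheel), recess floor 5 mm and rim 8 mm above the bench. Origin: centre of its underside, on the bench
- dish_medium: the middle-sized of three shallow round dark wood dishes with grey-lined floor, fixed to the bench, told apart by size: outer diameter 90 mm, recess diameter 78 mm (22 mm wider than the medium wheel), recess floor 5 mm and rim 8 mm above the bench. Origin: centre of its underside, on the bench
- dish_large: the largest of three shallow round dark wood dishes with grey-lined floor, fixed to the bench, told apart by size: outer diameter 102 mm, recess diameter 90 mm (22 mm wider than the large wheel), recess floor 5 mm and rim 8 mm above the bench. Origin: centre of its underside, on the bench
- carrier: loose plywood tray, 170 (x) x 130 (y) x 10 mm, about 0.35 kg, flat on the bench at first. In its centre stands a dark square wooden post, its handle: 14 x 14 mm, sides along the tray's x and y, top 64 mm above the tray's underside (level with the top wheel). Four 14 mm through holes at x = +-70, y = +-50 mm. Origin: centre of its underside; z up
- stand: dark wooden stand fixed to the bench: base 180 (x) x 140 (y) x 15 mm, four round posts 22 mm thick at x = +-70, y = +-50 mm with flat shoulders 50 mm above the bench, on each a steel pin 8 mm thick, 20 mm high, tapered over its last 6 mm. The carrier rests on the shoulders, pins through its holes, either way round. Origin: centre of its underside
- oil_jar: bystander: loose amber glass jar with a steel cap, 56 mm across, 85 mm high. Origin: centre of its underside
- brush: bystander: loose flat bench brush lying down, 200 mm long, 42 mm wide, 20 mm high. Origin: on the bench under its middle; x along its length, handle to -x
Mind the look-alikes: they are no part of the job. What is shaped like the wheel_medium but black or blue is not meant.

How it is judged (in metres and radians):
On the way, in this order (a step that is already met when the one before it is completed fails the run):
1. all three wheels lie flat in their own dishes (horizontal distance between wheel_small and dish_small below 0.0125 m and z of wheel_small in the frame of dish_small between 0.0035 and 0.0065 m and angle between each of wheel_small, wheel_medium, wheel_large's own z axis and vertical below 0.05 rad and linear speed of each of wheel_small, wheel_medium, wheel_large below 0.02 m/s and horizontal distance between wheel_medium and dish_medium below 0.0125 m and z of wheel_medium in the frame of dish_medium between 0.0035 and 0.0065 m and horizontal distance between wheel_large and dish_large below 0.0125 m and z of wheel_large in the frame of dish_large between 0.0035 and 0.0065 m), for 0.2 s.
2. the empty carrier is home on the stand's four posts (horizontal distance between carrier and stand below 0.006 m and z of carrier in the frame of stand between 0.0475 and 0.0525 m and angle between carrier's own z axis and vertical below 0.03 rad and angle between the x axis of carrier and the x axis of stand, either way round below 0.1 rad and linear speed of carrier below 0.02 m/s), for 0.2 s.
At the end, for the whole second after the job is handed in: Wheels at rest in their own dishes: tilt < 0.05 rad, underside within 1.5 mm of the recess floor, centres within 12.5 mm. Carrier at rest on the stand: tilt < 0.03 rad, underside 50 +- 2.5 mm above the stand's, centres within 6 mm, x axes within 0.1 rad either way round (all of step 1 and all of step 2); the robot touches nothing.
It fails at once if the jar or the brush is pushed more than 30 mm or the jar tipped (distance of any of oil_jar, brush from where it was at the start of the episode above 0.03 m or angle between oil_jar's own z axis and vertical above 0.3 rad).
It also fails if it takes over 128 s, if anything falls off the work surface, if the arm or the gripper's body presses on something with over 40 N, if the wrist force passes 120 N, or if a joint passes its speed limit or range.

ROBOT

A 6-joint arm with a two-finger parallel gripper is mounted at the origin on the work surface. World frame = base frame: x ahead of the robot, y to its left, z up, the work surface at z = 0. Lengths are in m, angles in degrees, forces in N, time in s.
With the tool pointing down it reaches from about 0.25 to 0.725 m from the base axis. Payload 9.7 kg.
Tool frame: the origin (TCP) lies midway between the tips of the shut fingers; the grasp point (between the pads) lies 19 mm behind it; z points along the fingers, y is the line along which they close (so a half turn about z gives the same grasp; the last joint's range is limited). The gripper opens to 85 mm and grips with 20 to 120 N. Pads are 22 mm wide; open, the fingers measure 114 mm over their backs; the gripper's body (76 mm by 85 mm) begins 54 mm behind the grasp point. The pads swing forward as they close: fully open they stand 13 mm farther back than shut.
Start: joints at [-73.224, 4.979, 10.078, 95.1, 0, 90], TCP at [0.159, -0.527, 0.231] pointing down, gripper open.
Joint ranges: [-179.16, 179.16], [-48.56, 103.87], [-65.8, 70.77], [-126.05, 130.52], [-82.76, 87.17], [-180, 180]. Speed limits (degrees/s): [127.2, 127.2, 147.25, 180, 180, 180].

INTERFACE

Orientations are given as [roll, pitch, yaw] about the fixed x, y, z axes, in that order (R = Rz(yaw) Ry(pitch) Rx(roll)).
In Python, from workcell import * gives the robot as it stands.
- The arm moves only by the tool servo_tool, never from a script. Its argument "moves" is a list of rows, each a list of 4 numbers: the shift along the world's x, y, z in normalised numbers (1 is 75 cm), then the turn about the world's z in parts of the range, where 1.0 means 4 rad. A call has 1 to 20 rows; each row is the pose to reach, as a shift and turn from the pose commanded when the call began; what a row does not reach only later rows make up. A row lasts 1/12 s, in which the tool goes at most 41.7 mm and 7.16 degrees, less where a joint would pass 70% of its speed; a pose out of reach is approached as far as the arm can. A call with a gripper value outside its range is refused whole. "claw" is the closure, from 0 (fully open) to 1 (shut), set as the call begins (left out, the last holds). The fingers move at their own pace and stop on an object; "force" is the grip in N (left out, the last holds). Time passes only in rows, so rows that repeat a pose let the fingers close. It gives the time, the measured TCP pose, the force, the opening and the grip force at its end, in the units of the state.
- get_obs(): the state, without advancing time (a new reading comes with each control period).
- camera(name): name is "side" or "top" or "wrist"; returns the picture (400x640x3 uint8, red, green, blue); there is no depth.
- get_calibration(name): a dict with "fx", "fy", "cx", "cy" (pixels), "rvec" (rotation vector, rad) and "tvec" (3), from world to camera coordinates, as OpenCV has them; the wrist camera has in their place "tool_from_camera" (4x4, takes a point from camera to tool coordinates, whose origin is the TCP and whose axes are the flange's). Camera axes: x right, y down, z forward; pixel columns grow to the right and rows downward; lengths in m; the calibration is good to about 2 mm. A picture is of the moment at which its call begins: read the wrist's pose just before it. get_calibration takes no time and is no camera call.
- job_done(): hands the job in; it is judged then, once.
The state is a dict: "time": time; "q": joint angles; "qd": joint speeds; "joint_efforts": joint torques, N m; "ee_pos": TCP position; "tcp_rot": TCP orientation; "wrist_force": force on the tool from outside, world axes, zero at the start; "torque": the same for the moment, N m; "opening": finger opening in m; "grasp_force": force on a finger pad.
Only numpy, scipy, OpenCV 4.12 (cv2) and the standard library are available. Lean on these libraries where they do the work, as an engineer would, in place of code of your own. Each camera call takes 0.05 s, during which the arm holds its last target. There are 200 camera calls.

## Working session

There is one attempt and no reset: what is moved stays moved. The work goes in short steps, Python scripts to look and compute and a tool call to move; the robot and the scene stay as the last step left them, time stands still between calls to the robot, and variables do not carry over. Pictures are saved under pics/ and viewed, at most 14 in all, crops included, and the job is handed in when it is done.

Besides the shell and the picture viewer there is one more tool, called after "Call:" in YAML: its name, and indented under it one key for each argument. servo_tool: Moves the arm, as the interface text tells. Its arguments: {"type":"object","properties":{"moves":{"type":"array","items":{"type":"array","items":{"type":"number"}}},"claw":{"type":"number"},"force":{"type":"number"}},"required":["moves"]}

```bash
mkdir -p pics; ls
python3 - <<'E'
from workcell import *
import cv2
o=get_obs();print(o)
for n in("top","side"):
    cv2.imwrite(f"pics/{n}0.png",camera(n)[...,::-1]);print(n,get_calibration(n))
print(get_calibration("wrist"))
E
```

```text
pics
{'time': 0.0, 'q': array([-7.32261114e+01,  5.01219007e+00,  1.00332355e+01,  9.51014990e+01,
        5.25141247e-04,  9.00018589e+01]), 'qd': array([ 0.0785535 ,  0.11129611,  0.02911589, -0.01447778, -0.06242428,
        0.05350234]), 'joint_efforts': array([ 1.38345025e-03, -5.20385349e+01,  4.64805722e+01,  1.62471912e-02,
       -5.96137693e-05, -9.22083871e-06]), 'ee_pos': array([ 0.15865787, -0.52635798,  0.23056172]), 'tcp_rot': array([-1.79919546e+02, -5.22530550e-04,  1.67720290e+01]), 'wrist_force': array([0.80299313, 0.60445809, 0.63379908]), 'torque': array([-0.01248174,  0.00635495,  0.00065031]), 'grasp_force': 0.0, 'opening': 0.08527874073852339}
top {'fx': 394.9091981735452, 'fy': 394.9091981735452, 'cx': 317.97040929720873, 'cy': 195.88898165575299, 'rvec': array([ 2.14339754, -2.1243365 ,  0.21910348]), 'tvec': array([0.03407297, 0.5845725 , 0.89137541])}
side {'fx': 451.273698907246, 'fy': 451.273698907246, 'cx': 327.66104437429647, 'cy': 198.07638038801412, 'rvec': array([ 0.90786526, -2.26651163,  1.30817186]), 'tvec': array([0.45842505, 0.23411786, 0.89146304])}
{'fx': 281.1161602545218, 'fy': 281.1161602545218, 'cx': 322.8590963313514, 'cy': 201.69528702989913, 'tool_from_camera': array([[ 4.50942271e-04, -9.60186395e-01, -2.79359774e-01,
         7.18994160e-02],
       [ 9.99999887e-01,  3.90960932e-04,  2.70428527e-04,
         2.93474437e-04],
       [-1.50443035e-04, -2.79359865e-01,  9.60186463e-01,
        -1.41790318e-01],
       [ 0.00000000e+00,  0.00000000e+00,  0.00000000e+00,
         1.00000000e+00]])}
```

View pics/top0.png

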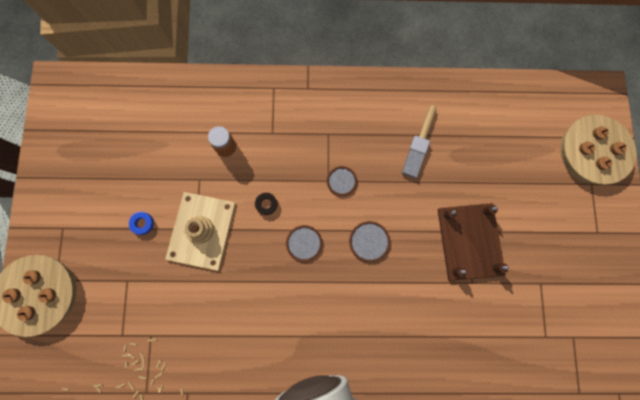

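View pics/side0.png

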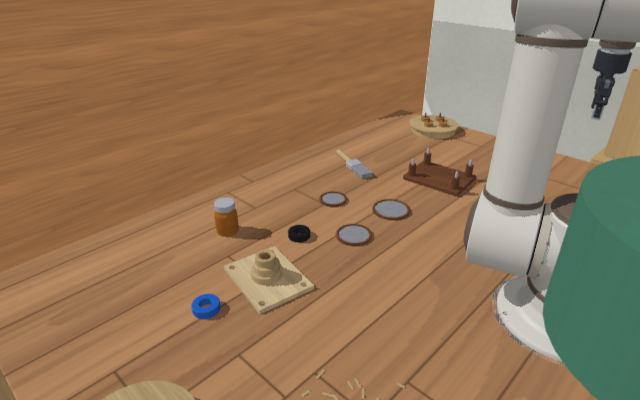

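```bash
cat > h.py <<'E'
from workcell import *
import cv2,numpy as np
from scipy.spatial.transform import Rotation as R
def cam(n):
    c=get_calibration(n);K=np.array([[c['fx'],0,c['cx']],[0,c['fy'],c['cy']],[0,0,1]])
    if n!='wrist': return K,cv2.Rodrigues(c['rvec'])[0],np.array(c['tvec'])
    o=get_obs();T=np.eye(4);T[:3,:3]=R.from_euler('xyz',o['tcp_rot'],degrees=True).as_matrix();T[:3,3]=o['ee_pos']
    M=np.linalg.inv(T@c['tool_from_camera']);return K,M[:3,:3],M[:3,3]
def world(C,u,v,z):
    K,r,t=C;c=-r.T@t;d=r.T@np.linalg.solve(K,[u,v,1]);return (c+d*(z-c[2])/d[2])
def pix(C,p):
    K,r,t=C;q=K@(r@np.array(p)+t);return q[:2]/q[2]
E
python3 - <<'E'
import cv2,numpy as np
im=cv2.imread("pics/top0.png")
f=lambda x,y,w,h,s:cv2.resize(im[y:y+h,x:x+w],None,fx=s,fy=s,interpolation=cv2.INTER_CUBIC)
a=f(160,185,80,90,5);b=f(435,195,80,90,5)   # 400x450 each
cv2.imwrite("pics/c1.png",np.hstack([a,b]))
cv2.imwrite("pics/c2.png",f(250,160,150,110,5))
E
```

```text
(no output)
```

View pics/c1.png

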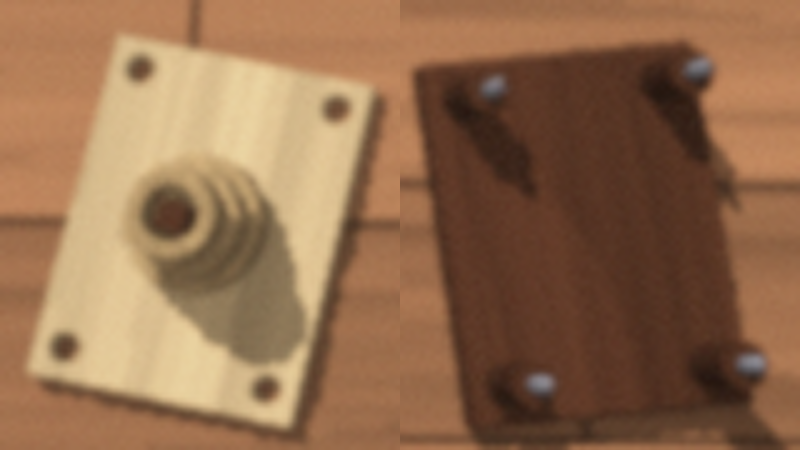

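View pics/c2.png

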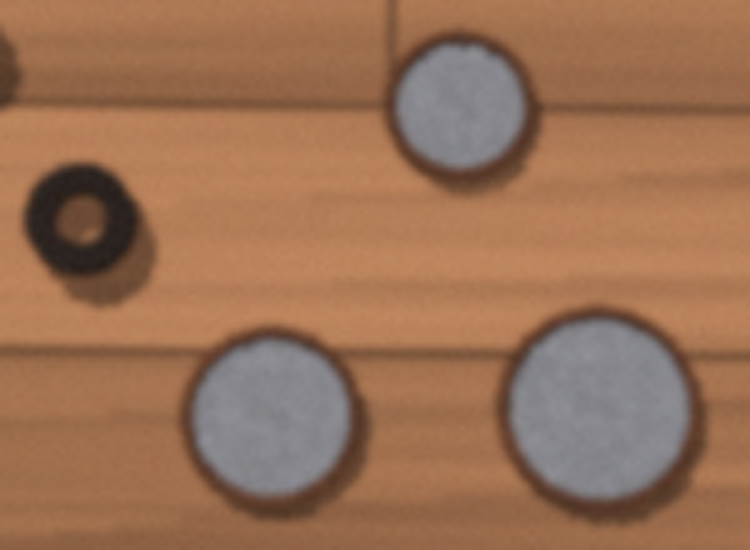

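Run:
```python
from h import *
C=cam('top');np.set_printoptions(precision=4,suppress=True)
w=lambda x,y,x0,y0,z:world(C,x0+(x+.5)/5-.5,y0+(y+.5)/5-.5,z)
def rect(P):
    P=np.array(P)[:,:2];m=P.mean(0)  # TL TR BL BR ; long axis: TL->BL
    a=(P[2]+P[3]-P[0]-P[1]); b=(P[1]+P[3]-P[0]-P[2]);print(m,'long',np.degrees(np.arctan2(a[1],a[0])),np.linalg.norm(a)/2,'short',np.degrees(np.arctan2(b[1],b[0])),np.linalg.norm(b)/2)
rect([w(*p,160,185,.01) for p in[(140,68),(336,108),(64,347),(265,388)]])
print('wheel top',w(172,213,160,185,.064))
rect([w(*p,435,195,.068) for p in[(93,88),(299,70),(140,384),(350,364)]])
for n,p in dict(s=(461,105),m=(271,416),l=(600,410),black=(82,220)).items():print(n,w(*p,250,160,.007))
for n,p in dict(jar=(220,136,.085),brush=(434,106,.02),brush2=(413,172,.02)).items():print(n,world(C,*p))
print(C[1],-C[1].T@C[2])
```

```text
[0.5048 0.3272] long 168.73109275016918 0.14008613389154062 short -100.97371219244441 0.09972543332916711
wheel top [0.5054 0.3262 0.064 ]
[ 0.4824 -0.3354] long -174.2906419606161 0.13747236238676624 short -84.39375737890421 0.09877998210291893
s [ 0.633  -0.0218  0.007 ]
m [0.4753 0.0724 0.007 ]
l [ 0.4796 -0.0898  0.007 ]
black [0.5719 0.168  0.007 ]
jar [0.72   0.2728 0.085 ]
brush [ 0.8322 -0.2622  0.02  ]
brush2 [ 0.6544 -0.2006  0.02  ]
[[ 0.007  -0.9998  0.0211]
 [-0.983  -0.0107 -0.1832]
 [ 0.1834 -0.0194 -0.9828]] [0.4109 0.0577 0.9825]
```

Units first: shifts go in shares of 75 cm and turns go in shares of 4 rad. So 30 cm / 75 = 0.4, 0.5 rad / 4 = 0.125.

Call:
servo_tool:
  moves:
    - [0.4,0.4,0,0.125]
    - [0.4,0.4,0,0.125]
    - [0.4,0.4,0,0.125]
    - [0.4,0.4,0,0.125]
    - [0.4,0.4,0,0.125]
    - [0.4,0.4,0,0.125]
    - [0.4,0.4,0,0.125]
    - [0.4,0.4,0,0.125]
    - [0.4,0.4,0,0.125]
    - [0.4,0.4,0,0.125]
    - [0.4,0.4,0,0.125]
  claw: 0
  force: 30

```text
time: 1.02
ee_pos: [0.4618, -0.2226, 0.2305]
tcp_rot: [-179.9, -0.1, 45.7]
wrist_force: [0.0, -0.8, 0.1]
opening: 0.0856
grasp_force: 0.0
```

Converted, 55.3 cm / 75 = 0.7373, 4.6 cm / 75 = 0.0613, 0.58 rad / 4 = 0.145.

Call:
servo_tool:
  moves:
    - [0.0613,0.7373,-0.0533,0.145]
    - [0.0613,0.7373,-0.0533,0.145]
    - [0.0613,0.7373,-0.0533,0.145]
    - [0.0613,0.7373,-0.0533,0.145]
    - [0.0613,0.7373,-0.0533,0.145]
    - [0.0613,0.7373,-0.0533,0.145]
    - [0.0613,0.7373,-0.0533,0.145]
    - [0.0613,0.7373,-0.0533,0.145]
    - [0.0613,0.7373,-0.0533,0.145]
    - [0.0613,0.7373,-0.0533,0.145]
    - [0.0613,0.7373,-0.0533,0.145]
    - [0.0613,0.7373,-0.0533,0.145]
    - [0.0613,0.7373,-0.0533,0.145]
    - [0.0613,0.7373,-0.0533,0.145]
    - [0.0613,0.7373,-0.0533,0.145]
    - [0.0613,0.7373,-0.0533,0.145]
    - [0.0613,0.7373,-0.0533,0.145]

```text
time: 2.43
ee_pos: [0.5048, 0.3255, 0.1912]
tcp_rot: [-180.0, 0.0, 78.6]
wrist_force: [-0.3, -0.4, 0.0]
opening: 0.0854
grasp_force: 0.0
```

Run:
```python
from h import *
C=cam('wrist');o=get_obs();print(o['q'],o['ee_pos'],o['tcp_rot'])
im=camera('wrist')[...,::-1].copy()
cv2.imwrite("pics/w1.png",cv2.resize(im,(800,500)))
print(pix(C,[.5050,.3270,.064])*1.25,pix(C,[.505,.327,.01])*1.25)
```

```text
[ 3.28223833e+01  1.14105376e+01  1.28053368e+01  9.14316941e+01
 -1.85805600e-02  1.34193107e+02] [0.50476953 0.32547095 0.19121439] [-1.79986499e+02  3.90408419e-02  7.86292867e+01]
[402.22815009 241.43487568] [402.42482156 226.97144495]
```

View pics/w1.png

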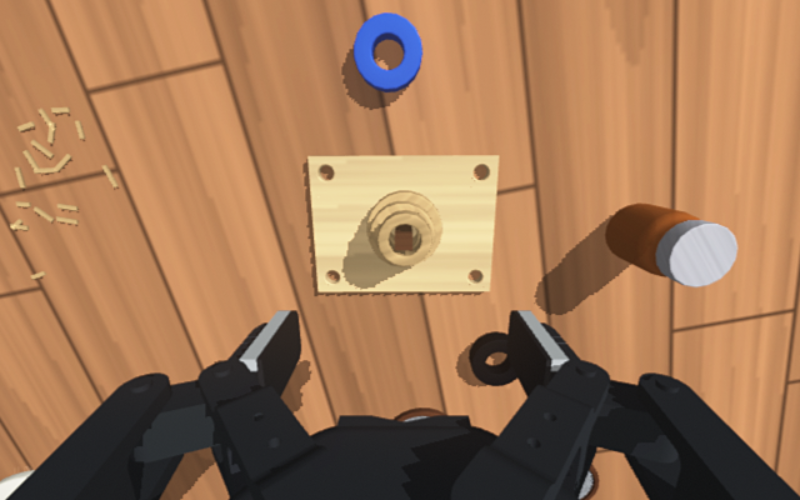

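Run:
```python
from h import *
C=cam('wrist')
w=lambda x,y,z:world(C,x/1.25,y/1.25,z)[:2]
print('top',w(404,238,.064))
P=np.array([w(*p,.01) for p in[(326,172),(482,172),(333,277),(475,277)]]);print(P.mean(0))
for a in(P[1]-P[0],P[3]-P[2],P[2]-P[0],P[3]-P[1]):print(np.degrees(np.arctan2(a[1],a[0])),np.linalg.norm(a))
```

```text
top [0.50709526 0.32917121]
[0.50669953 0.32666785]
-11.384884565041107 0.14018939871780753
-11.395803459926864 0.1389603379846849
-101.01254735043331 0.1003479433941101
-101.71422603122042 0.1003739644889301
```

Converted, -14.3 cm / 75 = -0.1907, 0.15 cm / 75 = 0.002.

Call:
servo_tool:
  moves:
    - [0.0013,0.002,-0.04,0]
    - [0.0013,0.002,-0.08,0]
    - [0.0013,0.002,-0.12,0]
    - [0.0013,0.002,-0.1467,0]
    - [0.0013,0.002,-0.1667,0]
    - [0.0013,0.002,-0.18,0]
    - [0.0013,0.002,-0.1907,0]
    - [0.0013,0.002,-0.1907,0]
    - [0.0013,0.002,-0.1907,0]

```text
time: 3.23
ee_pos: [0.5061, 0.3276, 0.049]
tcp_rot: [180.0, -0.0, 78.6]
wrist_force: [1.4, 0.0, 0.5]
opening: 0.0856
grasp_force: 0.0
```

Call:
servo_tool:
  moves:
    - [0,0,0,0]
    - [0,0,0,0]
    - [0,0,0,0]
    - [0,0,0,0]
    - [0,0,0,0]
    - [0,0,0,0]
    - [0,0,0,0]
    - [0,0,0,0]
    - [0,0,0,0]
    - [0,0,0,0]
  claw: 1

```text
time: 4.07
ee_pos: [0.5061, 0.3282, 0.0492]
tcp_rot: [179.9, -0.1, 78.7]
wrist_force: [-0.9, -1.3, 5.4]
opening: 0.0418
grasp_force: 30.9
```

Run:
```python
from h import *
print(get_obs()['wrist_force'])
cv2.imwrite("pics/w2.png",cv2.resize(camera('wrist')[...,::-1],(800,500)))
```

```text
[-0.88899204 -1.26627517  5.3801095 ]
```

View pics/w2.png

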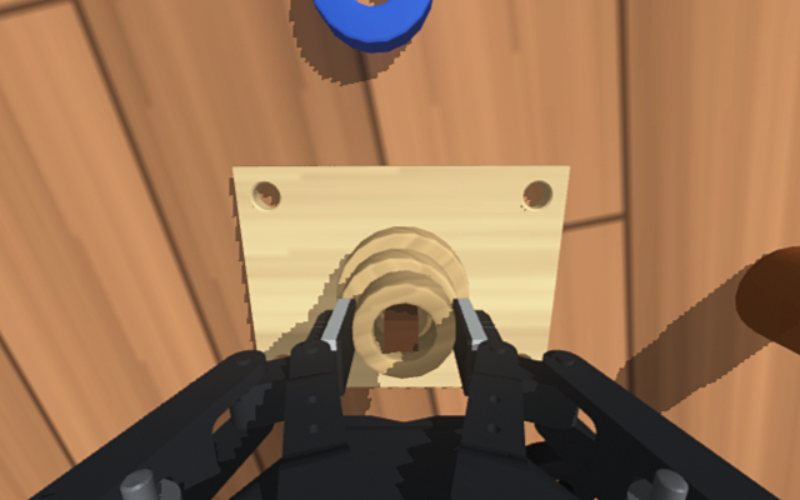

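Converted, -34.9 cm / 75 = -0.4653, 12.7 cm / 75 = 0.1693.

Call:
servo_tool:
  moves:
    - [0,0,0.0133,0]
    - [0,0,0.04,0]
    - [0,0,0.0733,0]
    - [0,0,0.1067,0]
    - [0.0267,-0.0667,0.1067,0]
    - [0.04,-0.1133,0.1067,0]
    - [0.0533,-0.16,0.1067,0]
    - [0.0707,-0.2067,0.1067,0]
    - [0.088,-0.2533,0.1067,0]
    - [0.1067,-0.3,0.1067,0]
    - [0.1253,-0.3467,0.1067,0]
    - [0.1413,-0.3933,0.1067,0]
    - [0.1547,-0.4267,0.1067,0]
    - [0.1627,-0.4533,0.1067,0]
    - [0.1693,-0.4653,0.1067,0]
    - [0.1693,-0.4653,0.1067,0]
    - [0.1693,-0.4653,0.1067,0]

```text
time: 5.53
ee_pos: [0.6327, -0.0207, 0.1283]
tcp_rot: [-180.0, -0.0, 78.6]
wrist_force: [-0.8, 0.4, -0.4]
opening: 0.042
grasp_force: 30.5
```

Run:
```python
from h import *
C=cam('wrist');o=get_obs();print(o['opening'])
im=camera('wrist')[...,::-1].copy()
p=o['ee_pos']
cv2.imwrite("pics/w3.png",cv2.resize(im,(800,500)))
for q in([.633,-.0218,.007],[p[0],p[1],p[2]+.015],[.633,-.0218,.023]):print(pix(C,q)*1.25)
```

```text
0.04202281191205367
[402.97953181 246.68917516]
[401.20723208 333.73234915]
[402.94669871 252.4673576 ]
```

View pics/w3.png

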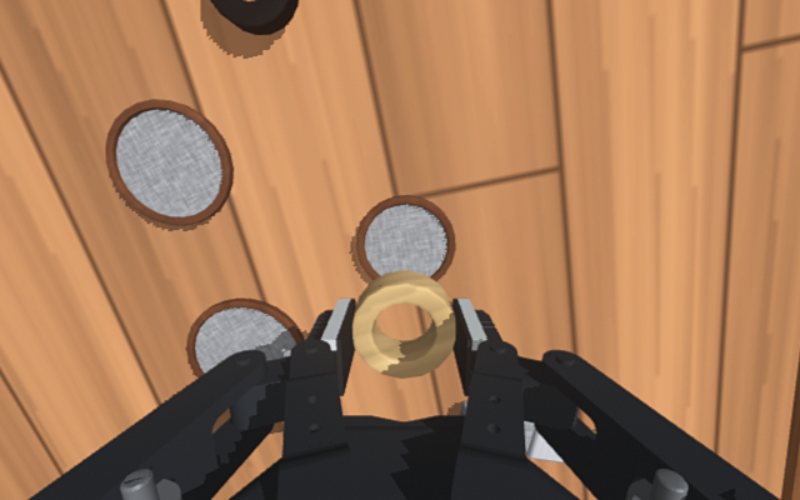

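Run:
```python
from h import *
C=cam('wrist')
print(world(C,406/1.25,241/1.25,.006),world(C,404/1.25,327/1.25,get_obs()['ee_pos'][2]+.015),world(C,168/1.25,160/1.25,.006))
```

```text
[ 0.63594406 -0.01741089  0.006     ] [ 0.63420537 -0.01732656  0.14335473] [0.4779547  0.07613077 0.006     ]
```

Converted, -11.9 cm / 75 = -0.1587, 0.15 cm / 75 = 0.002.

Call:
servo_tool:
  moves:
    - [0.002,0,-0.04,0]
    - [0.002,0,-0.08,0]
    - [0.002,0,-0.1133,0]
    - [0.002,0,-0.1333,0]
    - [0.002,0,-0.1467,0]
    - [0.002,0,-0.1533,0]
    - [0.002,0,-0.1573,0]
    - [0.002,0,-0.1587,0]
    - [0.002,0,-0.1587,0]

```text
time: 6.33
ee_pos: [0.6348, -0.0208, 0.0103]
tcp_rot: [179.9, -0.0, 78.7]
wrist_force: [-0.4, 0.5, -0.6]
opening: 0.0417
grasp_force: 30.5
```

Converted, 14 cm / 75 = 0.1867, 11 cm / 75 = 0.1467.

Call:
servo_tool:
  moves:
    - [0,0,0,0]
    - [0,0,0,0]
    - [0,0,0,0]
    - [0,0,0,0]
    - [0,0,0.0067,0]
    - [0,0,0.0267,0]
    - [0,0,0.0533,0]
    - [0,0,0.0933,0]
    - [0,0,0.1467,0]
    - [0,0,0.1867,0]
  claw: 0

```text
time: 7.17
ee_pos: [0.6342, -0.0211, 0.1525]
tcp_rot: [179.9, -0.0, 78.7]
wrist_force: [1.5, 0.2, 0.6]
opening: 0.0853
grasp_force: 0.0
```

Run:
```python
from h import *
cv2.imwrite("pics/w4.png",cv2.resize(camera('wrist')[100:400,140:500,::-1],(720,600)))
```

```text
(no output)
```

View pics/w4.png

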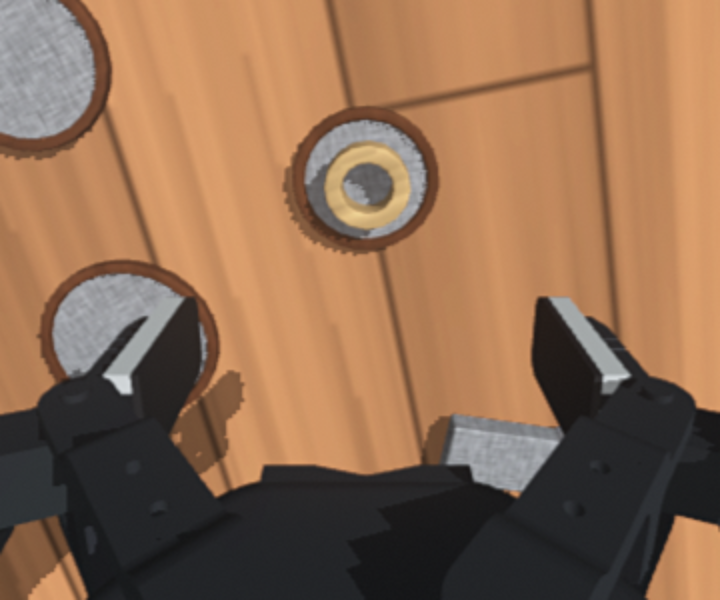

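Converted, 34.8 cm / 75 = 0.464, -12.8 cm / 75 = -0.1707.

Call:
servo_tool:
  moves:
    - [-0.1707,0.464,-0.0187,0]
    - [-0.1707,0.464,-0.0187,0]
    - [-0.1707,0.464,-0.0187,0]
    - [-0.1707,0.464,-0.0187,0]
    - [-0.1707,0.464,-0.0187,0]
    - [-0.1707,0.464,-0.0187,0]
    - [-0.1707,0.464,-0.0187,0]
    - [-0.1707,0.464,-0.0187,0]
    - [-0.1707,0.464,-0.0187,0]
    - [-0.1707,0.464,-0.0187,0]
    - [-0.1707,0.464,-0.0187,0]
    - [-0.1707,0.464,-0.0187,0]
    - [-0.1707,0.464,-0.0533,0]
    - [-0.1707,0.464,-0.0933,0]
    - [-0.1707,0.464,-0.12,0]
    - [-0.1707,0.464,-0.1467,0]
    - [-0.1707,0.464,-0.16,0]
    - [-0.1707,0.464,-0.1653,0]
    - [-0.1707,0.464,-0.1653,0]
    - [-0.1707,0.464,-0.1653,0]

```text
time: 8.88
ee_pos: [0.507, 0.3267, 0.0265]
tcp_rot: [179.9, -0.1, 78.6]
wrist_force: [-0.1, 0.2, 0.9]
opening: 0.0854
grasp_force: 0.0
```

Call:
servo_tool:
  moves:
    - [0,0,0,0]
    - [0,0,0,0]
    - [0,0,0,0]
    - [0,0,0,0]
    - [0,0,0,0]
    - [0,0,0,0]
    - [0,0,0,0]
    - [0,0,0,0]
  claw: 1

```text
time: 9.55
ee_pos: [0.5068, 0.3273, 0.0267]
tcp_rot: [179.9, -0.1, 78.7]
wrist_force: [-0.6, -0.8, 5.9]
opening: 0.0544
grasp_force: 32.0
```

Converted, -25.4 cm / 75 = -0.3387, -3.1 cm / 75 = -0.0413.

Call:
servo_tool:
  moves:
    - [0,0,0.0133,0]
    - [0,0,0.04,0]
    - [0,0,0.08,0]
    - [0,0,0.12,0]
    - [0,-0.0267,0.12,0]
    - [-0.0067,-0.0667,0.12,0]
    - [-0.0133,-0.1133,0.12,0]
    - [-0.02,-0.16,0.12,0]
    - [-0.0267,-0.2133,0.12,0]
    - [-0.0333,-0.2667,0.12,0]
    - [-0.04,-0.3133,0.12,0]
    - [-0.0413,-0.3333,0.12,0]
    - [-0.0413,-0.3387,0.12,0]
    - [-0.0413,-0.3387,0.08,0]
    - [-0.0413,-0.3387,0.04,0]
    - [-0.0413,-0.3387,0.0133,0]
    - [-0.0413,-0.3387,0,0]
    - [-0.0413,-0.3387,0,0]

```text
time: 11.05
ee_pos: [0.4741, 0.0733, 0.0236]
tcp_rot: [-179.8, 0.1, 78.7]
wrist_force: [-0.6, 1.2, -0.6]
opening: 0.0541
grasp_force: 31.9
```

Run:
```python
from h import *
C=cam('wrist');o=get_obs();print(o['ee_pos'],o['opening'])
cv2.imwrite("pics/w5.png",cv2.resize(camera('wrist')[...,::-1],(800,500)))
```

```text
[0.47410858 0.07330546 0.02359625] 0.05407689636896352
```

View pics/w5.png

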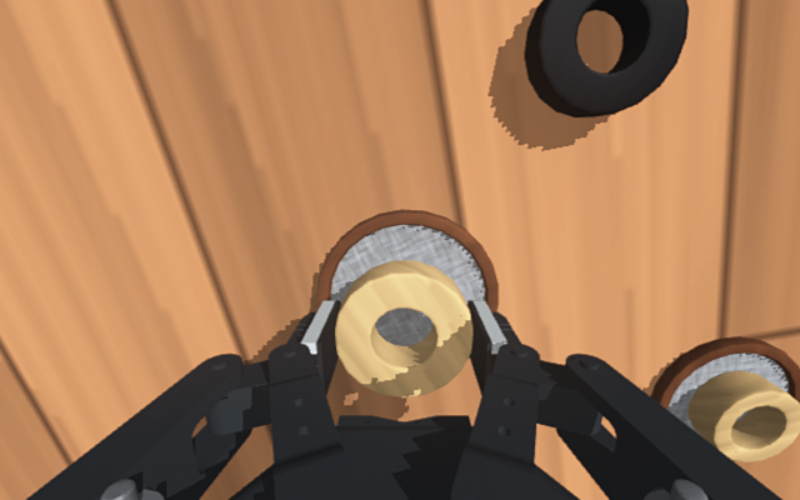

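Run:
```python
from h import *
C=cam('wrist');yaw=np.radians(78.7);d=np.array([np.cos(yaw),np.sin(yaw)])
a=world(C,406/1.25,210/1.25,.008)[:2];b=world(C,404/1.25,327/1.25,.043)[:2]
print(a-45e-3*d,a+45e-3*-d-b,b)
```

```text
[0.47691565 0.07284392] [-2.80680685e-05 -4.74036273e-03] [0.47694372 0.07758428]
```

Call:
servo_tool:
  moves:
    - [0.0013,-0.0027,0,0]
    - [0.0013,-0.0027,-0.0107,0]
    - [0.0013,-0.0027,-0.0187,0]
    - [0.0013,-0.0027,-0.0227,0]
    - [0.0013,-0.0027,-0.0227,0]
    - [0.0013,-0.0027,-0.0227,0]

```text
time: 11.6
ee_pos: [0.4761, 0.0709, 0.0082]
tcp_rot: [-180.0, 0.0, 78.7]
wrist_force: [0.4, -0.2, 0.7]
opening: 0.0543
grasp_force: 31.9
```

Run:
```python
from h import *
o=get_obs();print(o['ee_pos'],o['wrist_force'])
```

```text
[0.47611648 0.07090545 0.00819646] [ 0.37887935 -0.16441789  0.73247657]
```

Converted, -0.3 cm / 75 = -0.004, -0.2 cm / 75 = -0.0027.

Call:
servo_tool:
  moves:
    - [0,0,-0.0013,0]
    - [0,0,-0.0027,0]
    - [0,0,-0.004,0]
    - [0,0,-0.004,0]
    - [0,0,-0.004,0]

```text
time: 12.02
ee_pos: [0.4762, 0.0709, 0.0053]
tcp_rot: [-180.0, 0.0, 78.7]
wrist_force: [0.2, 0.1, 0.5]
opening: 0.0541
grasp_force: 31.9
```

Converted, 14 cm / 75 = 0.1867, 11 cm / 75 = 0.1467.

Call:
servo_tool:
  moves:
    - [0,0,0,0]
    - [0,0,0,0]
    - [0,0,0,0]
    - [0,0,0,0]
    - [0,0,0.0067,0]
    - [0,0,0.0267,0]
    - [0,0,0.0533,0]
    - [0,0,0.0933,0]
    - [0,0,0.1467,0]
    - [0,0,0.1867,0]
  claw: 0

```text
time: 12.85
ee_pos: [0.4762, 0.0709, 0.1483]
tcp_rot: [179.9, -0.0, 78.7]
wrist_force: [0.4, 1.0, 0.0]
opening: 0.0857
grasp_force: 0.0
```

Converted, 25.7 cm / 75 = 0.3427, -9 cm / 75 = -0.12.

Call:
servo_tool:
  moves:
    - [0.0413,0.3427,0,0]
    - [0.0413,0.3427,0,0]
    - [0.0413,0.3427,0,0]
    - [0.0413,0.3427,0,0]
    - [0.0413,0.3427,0,0]
    - [0.0413,0.3427,0,0]
    - [0.0413,0.3427,0,0]
    - [0.0413,0.3427,0,0]
    - [0.0413,0.3427,-0.04,0]
    - [0.0413,0.3427,-0.08,0]
    - [0.0413,0.3427,-0.12,0]
    - [0.0413,0.3427,-0.12,0]
    - [0.0413,0.3427,-0.12,0]

```text
time: 13.93
ee_pos: [0.5065, 0.3263, 0.0548]
tcp_rot: [-179.9, 0.1, 78.6]
wrist_force: [0.2, -0.4, 1.6]
opening: 0.0855
grasp_force: 0.0
```

Converted, -4.7 cm / 75 = -0.0627, -4.4 cm / 75 = -0.0587.

Call:
servo_tool:
  moves:
    - [0,0.0013,-0.0267,0]
    - [0,0.0013,-0.0467,0]
    - [0,0.0013,-0.0587,0]
    - [0,0.0013,-0.0627,0]
    - [0,0.0013,-0.0627,0]
    - [0,0.0013,-0.0627,0]

```text
time: 14.43
ee_pos: [0.5079, 0.3291, 0.0099]
tcp_rot: [179.9, -0.1, 78.6]
wrist_force: [0.9, 0.5, 0.2]
opening: 0.0854
grasp_force: 0.0
```

Call:
servo_tool:
  moves:
    - [0,0,0,0]
    - [0,0,0,0]
    - [0,0,0,0]
    - [0,0,0,0]
    - [0,0,0,0]
    - [0,0,0,0]
  claw: 1

```text
time: 14.93
ee_pos: [0.5079, 0.3293, 0.0102]
tcp_rot: [179.9, -0.1, 78.7]
wrist_force: [-2.4, -1.2, 7.3]
opening: 0.067
grasp_force: 32.2
```

Run:
```python
from h import *
t=camera('top')[...,::-1];w=camera('wrist')[...,::-1]
a=cv2.resize(w,(576,360));b=cv2.resize(t[165:275,250:400],(327,240))
c=np.zeros((600,576,3),np.uint8);c[:360]=a;c[360:,:327]=b
cv2.imwrite("pics/w6.png",c)
```

```text
(no output)
```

View pics/w6.png

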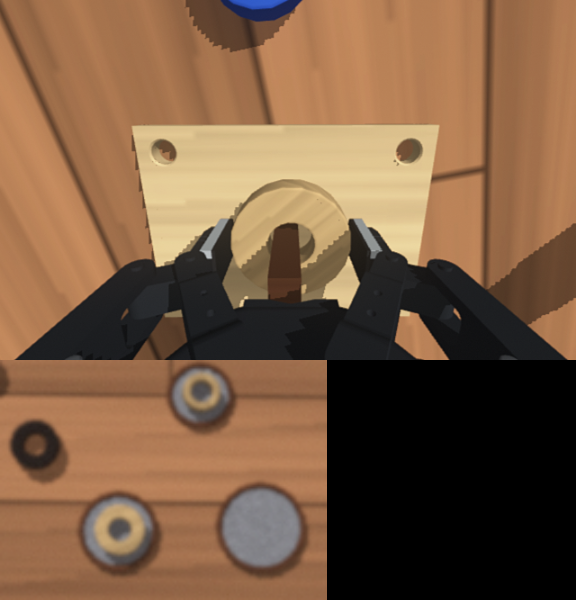

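Converted, -41.8 cm / 75 = -0.5573, -2.75 cm / 75 = -0.0367.

Call:
servo_tool:
  moves:
    - [0,0,0.0133,0]
    - [0,0,0.04,0]
    - [0,0,0.08,0]
    - [0,0,0.12,0]
    - [0,-0.0267,0.12,0]
    - [-0.0067,-0.0667,0.12,0]
    - [-0.0133,-0.12,0.12,0]
    - [-0.0187,-0.1733,0.12,0]
    - [-0.0227,-0.2267,0.12,0]
    - [-0.0267,-0.28,0.12,0]
    - [-0.0293,-0.3333,0.12,0]
    - [-0.032,-0.3867,0.12,0]
    - [-0.0347,-0.44,0.12,0]
    - [-0.036,-0.4933,0.12,0]
    - [-0.0367,-0.5333,0.12,0]
    - [-0.0367,-0.5573,0.12,0]
    - [-0.0367,-0.5573,0.12,0]
    - [-0.0367,-0.5573,0.08,0]
    - [-0.0367,-0.5573,0.04,0]
    - [-0.0367,-0.5573,0.04,0]

```text
time: 16.7
ee_pos: [0.477, -0.0883, 0.034]
tcp_rot: [-179.6, -0.0, 78.7]
wrist_force: [-0.3, 0.1, -1.7]
opening: 0.0668
grasp_force: 34.3
```

Run:
```python
from h import *
o=get_obs();print(o['ee_pos'],o['opening'])
C=cam('top')
f=lambda x,y,z:world(C,250+x/2.18,165+(y-360)/2.18,z)
print(f(120,529,.023),f(202,391,.023))
cv2.imwrite("pics/w7.png",cv2.resize(camera('wrist')[...,::-1],(800,500)))
```

```text
[ 0.47703601 -0.08831117  0.03402924] 0.06682577487177399
[0.47496604 0.0691316  0.023     ] [ 0.63294405 -0.02263064  0.023     ]
```

View pics/w7.png

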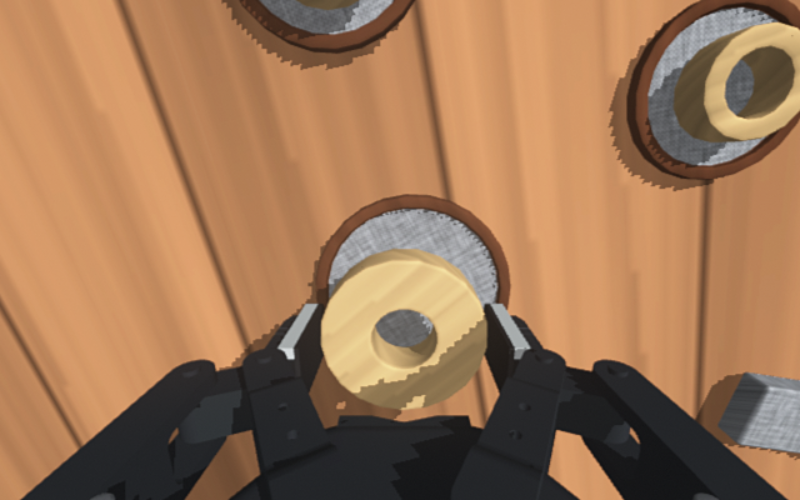

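Converted, -2.5 cm / 75 = -0.0333, -2.4 cm / 75 = -0.032.

Call:
servo_tool:
  moves:
    - [0.004,-0.0013,0,0]
    - [0.004,-0.0013,-0.0133,0]
    - [0.004,-0.0013,-0.024,0]
    - [0.004,-0.0013,-0.032,0]
    - [0.004,-0.0013,-0.0333,0]
    - [0.004,-0.0013,-0.0333,0]
    - [0.004,-0.0013,-0.0333,0]

```text
time: 17.33
ee_pos: [0.4828, -0.0901, 0.0134]
tcp_rot: [180.0, -0.0, 78.7]
wrist_force: [0.1, 0.3, -1.0]
opening: 0.0669
grasp_force: 34.3
```

Converted, -0.7 cm / 75 = -0.0093, -0.6 cm / 75 = -0.008.

Call:
servo_tool:
  moves:
    - [-0.0027,0,-0.0027,0]
    - [-0.0027,0,-0.0053,0]
    - [-0.0027,0,-0.008,0]
    - [-0.0027,0,-0.0093,0]
    - [-0.0027,0,-0.0093,0]
    - [-0.0027,0,-0.0093,0]

```text
time: 17.83
ee_pos: [0.4807, -0.0901, 0.0062]
tcp_rot: [-180.0, -0.0, 78.7]
wrist_force: [0.6, 0.5, -1.2]
opening: 0.067
grasp_force: 34.3
```

Converted, 14 cm / 75 = 0.1867, 11 cm / 75 = 0.1467.

Call:
servo_tool:
  moves:
    - [0,0,0,0]
    - [0,0,0,0]
    - [0,0,0,0]
    - [0,0,0,0]
    - [0,0,0.0067,0]
    - [0,0,0.0267,0]
    - [0,0,0.0533,0]
    - [0,0,0.0933,0]
    - [0,0,0.1467,0]
    - [0,0,0.1867,0]
  claw: 0

```text
time: 18.67
ee_pos: [0.4807, -0.0901, 0.1493]
tcp_rot: [179.9, -0.0, 78.7]
wrist_force: [0.2, -0.3, 0.0]
opening: 0.0854
grasp_force: 0.0
```

Converted, 41.7 cm / 75 = 0.556, 2.6 cm / 75 = 0.0347.

Call:
servo_tool:
  moves:
    - [0.0347,0.556,0,0]
    - [0.0347,0.556,0,0]
    - [0.0347,0.556,0,0]
    - [0.0347,0.556,0,0]
    - [0.0347,0.556,0,0]
    - [0.0347,0.556,0,0]
    - [0.0347,0.556,0,0]
    - [0.0347,0.556,0,0]
    - [0.0347,0.556,0,0]
    - [0.0347,0.556,0,0]
    - [0.0347,0.556,0,0]
    - [0.0347,0.556,0,0]
    - [0.0347,0.556,0,0]
    - [0.0347,0.556,0,0]

```text
time: 19.83
ee_pos: [0.5068, 0.326, 0.1466]
tcp_rot: [180.0, 0.0, 78.6]
wrist_force: [0.5, -0.0, -2.0]
opening: 0.0853
grasp_force: 0.0
```

Run:
```python
from h import *
o=get_obs();print(o['ee_pos'],o['tcp_rot'])
t=camera('top')[...,::-1];w=camera('wrist')[...,::-1]
cv2.imwrite("pics/top8.png",t);cv2.imwrite("pics/wr8.png",w)
a=cv2.resize(w,(576,360));b=cv2.resize(t[165:275,250:400],(327,240))
c=np.zeros((600,576,3),np.uint8);c[:360]=a;c[360:,:327]=b
cv2.imwrite("pics/w8.png",c)
```

```text
[0.5068298  0.32597511 0.1466452 ] [1.79989389e+02 4.69077741e-03 7.86069574e+01]
```

View pics/w8.png

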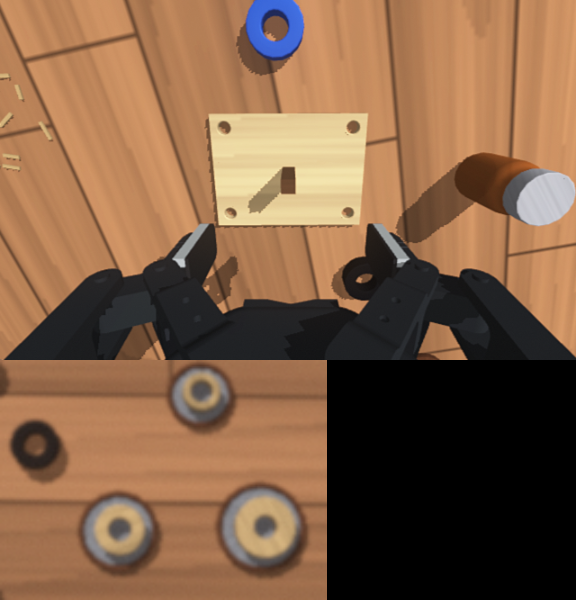

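Run:
```python
from h import *
C=cam('wrist')
w=lambda x,y,z:world(C,x/.9,y/.9,z)[:2]
P=np.array([w(*p,.01) for p in[(224,127),(353,127),(231,212),(348,212)]]);print(P.mean(0))
for a in(P[1]-P[0],P[3]-P[2]):print(np.degrees(np.arctan2(a[1],a[0])))
print(pix(C,[.507,.327,.064])*.9, w(288,186,.064))
```

```text
[0.50669861 0.3276726 ]
-11.413474409942836
-11.431109034749214
[289.21116679 186.21101737] [0.50593766 0.3274242 ]
```

Converted, -12.3 cm / 75 = -0.164, -12 cm / 75 = -0.16.

Call:
servo_tool:
  moves:
    - [-0.0013,0.0013,-0.04,0]
    - [-0.0013,0.0013,-0.08,0]
    - [-0.0013,0.0013,-0.12,0]
    - [-0.0013,0.0013,-0.1467,0]
    - [-0.0013,0.0013,-0.16,0]
    - [-0.0013,0.0013,-0.164,0]
    - [-0.0013,0.0013,-0.164,0]
    - [-0.0013,0.0013,-0.164,0]

```text
time: 20.6
ee_pos: [0.5066, 0.328, 0.025]
tcp_rot: [179.9, -0.1, 78.6]
wrist_force: [-0.2, 0.6, 0.3]
opening: 0.0855
grasp_force: 0.0
```

Call:
servo_tool:
  moves:
    - [0,0,0,0]
    - [0,0,0,0]
    - [0,0,0,0]
    - [0,0,0,0]
    - [0,0,0,0]
    - [0,0,0,0]
    - [0,0,0,0]
    - [0,0,0,0]
    - [0,0,0,0]
    - [0,0,0,0]
    - [0,0,0,0]
    - [0,0,0,0]
    - [0,0,0,0]
    - [0,0,0,0]
  claw: 1
  force: 60

```text
time: 21.77
ee_pos: [0.5057, 0.328, 0.0235]
tcp_rot: [180.0, -0.0, 78.7]
wrist_force: [-1.5, -0.1, 5.5]
opening: 0.0129
grasp_force: 59.5
```

Converted, -33 cm / 75 = -0.44, -30 cm / 75 = -0.4, 0.12 rad / 4 = 0.03.

Call:
servo_tool:
  moves:
    - [0,0,0.0133,0]
    - [0,0,0.04,0]
    - [0,0,0.08,0]
    - [0,0,0.12,0]
    - [0,0,0.1467,0]
    - [0,0,0.16,0]
    - [0,-0.0133,0.16,0]
    - [0,-0.04,0.16,0.005]
    - [0,-0.08,0.16,0.0125]
    - [-0.0067,-0.12,0.16,0.0175]
    - [-0.0067,-0.16,0.16,0.025]
    - [-0.0093,-0.2,0.16,0.03]
    - [-0.0093,-0.24,0.16,0.035]
    - [-0.0133,-0.28,0.16,0.04]
    - [-0.0133,-0.32,0.16,0.045]
    - [-0.0133,-0.36,0.16,0.05]
    - [-0.016,-0.4,0.16,0.055]
    - [-0.016,-0.44,0.16,0.06]

```text
time: 23.27
ee_pos: [0.4922, -0.004, 0.1414]
tcp_rot: [-179.8, 0.0, 92.5]
wrist_force: [0.7, 0.2, -4.3]
opening: 0.013
grasp_force: 58.9
```

Converted, -33.2 cm / 75 = -0.4427, -33 cm / 75 = -0.44, 0.057 rad / 4 = 0.0143.

Call:
servo_tool:
  moves:
    - [0,-0.04,0,0.0025]
    - [0,-0.08,0,0.005]
    - [-0.0027,-0.12,0,0.0075]
    - [-0.004,-0.16,0,0.01]
    - [-0.0067,-0.2,0,0.0125]
    - [-0.008,-0.24,0,0.0143]
    - [-0.0093,-0.28,0,0.0143]
    - [-0.0107,-0.32,0,0.0143]
    - [-0.012,-0.36,0,0.0143]
    - [-0.0133,-0.4,0,0.0143]
    - [-0.0147,-0.4267,0,0.0143]
    - [-0.0147,-0.44,0,0.0143]
    - [-0.0147,-0.4427,0,0.0143]
    - [-0.0147,-0.4427,0,0.0143]
    - [-0.0147,-0.4427,0,0.0143]
    - [-0.0147,-0.4427,0,0.0143]

```text
time: 24.6
ee_pos: [0.4828, -0.3329, 0.1431]
tcp_rot: [-180.0, -0.0, 95.7]
wrist_force: [-0.1, -0.6, -4.0]
opening: 0.0133
grasp_force: 59.0
```

Run:
```python
from h import *
o=get_obs();print(o['ee_pos'],o['tcp_rot'],o['opening'])
t=camera('top')[...,::-1];w=camera('wrist')[...,::-1]
c=np.zeros((600,800,3),np.uint8);c[:320,:512]=cv2.resize(w,(512,320));c[320:,:373]=cv2.resize(t[190:295,425:565],(373,280))
s=camera('side')[...,::-1];c[320:,400:]=cv2.resize(s[120:218,380:520],(400,280))
cv2.imwrite("pics/w9.png",c)
```

```text
[ 0.4828053  -0.33291623  0.14312632] [-1.79984973e+02 -2.85137915e-02  9.57403814e+01] 0.013279933226419776
```

View pics/w9.png

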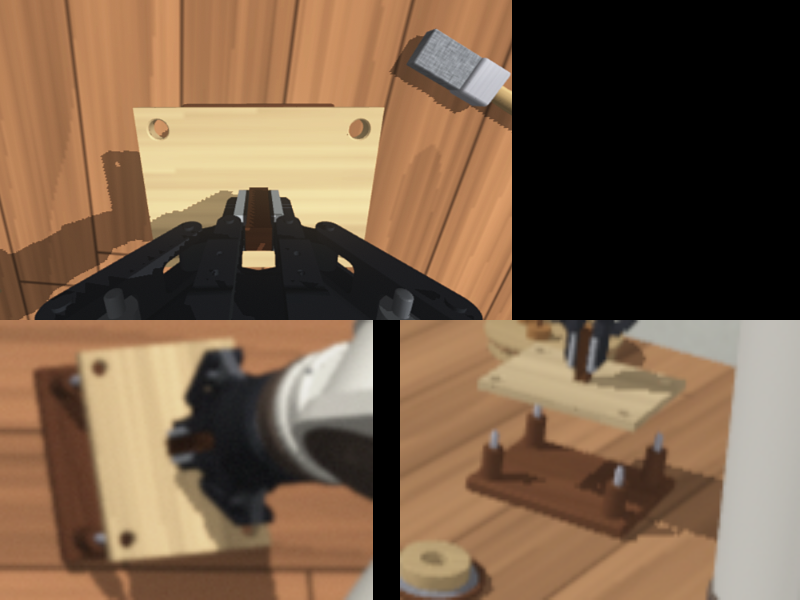

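Run:
```python
from h import *
from scipy.optimize import least_squares
np.set_printoptions(precision=4,suppress=True)
def blobs(im,x0,x1,y0,y1):
    c=im[y0:y1,x0:x1].astype(int);m=((c[...,0]-c[...,2])>-8)&(c.sum(2)>200)   # BGR bluish
    n,l,s,ce=cv2.connectedComponentsWithStats(m.astype(np.uint8),connectivity=8)
    return [(ce[i]+[x0,y0],s[i]) for i in range(1,n) if s[i][4]>=3]
t=cv2.imread('pics/top0.png');s=cv2.imread('pics/side0.png')
for n,b in(('top',blobs(t,435,515,195,285)),('side',blobs(s,400,480,145,192))):
    print(n);[print(c,st[4],st[:4]) for c,st in b]
for h in(.05,.06,.07):
  a=np.radians(5.6)
  for n in('top','side'):
    print(h,n,[pix(cam(n),[.4824+x*np.cos(a)-y*np.sin(a),-.3354+x*np.sin(a)+y*np.cos(a),h]).round(1).tolist() for x in(.07,-.07) for y in(.05,-.05)])
```

```text
top
[494.  208.5] 6 [58 13  3  2]
[453.  212.5] 6 [17 17  3  2]
[504.5455 267.3636] 11 [68 71  4  4]
[462.6 271.5] 10 [26 75  4  4]
side
[427.6 150.5] 10 [27  3  2  6]
[412.6 161.5] 10 [12 14  2  6]
[469.7273 162.7273] 11 [69 15  3  6]
[456.0667 174.6   ] 15 [55 27  3  6]
0.05 top [[450.3, 212.8], [491.1, 209.2], [459.4, 271.9], [501.2, 268.0]]
0.05 side [[411.6, 165.2], [427.0, 154.4], [455.0, 178.4], [469.0, 166.4]]
0.06 top [[451.8, 212.2], [493.0, 208.5], [461.0, 271.9], [503.3, 268.0]]
0.06 side [[412.0, 162.2], [427.3, 151.5], [455.5, 175.3], [469.5, 163.4]]
0.07 top [[453.3, 211.6], [494.9, 207.9], [462.6, 272.0], [505.4, 267.9]]
0.07 side [[412.3, 159.2], [427.7, 148.6], [456.0, 172.2], [470.1, 160.4]]
```

Run:
```python
from h import *
from scipy.optimize import least_squares
np.set_printoptions(precision=4,suppress=True)
T=np.array([[453,212.5],[494,208.5],[462.6,271.5],[504.5,267.4]]);S=np.array([[412.6,161.5],[427.6,150.5],[456.07,174.6],[469.7,162.7]])
ct,cs=cam('top'),cam('side')
L=[(x,y) for x in(.07,-.07) for y in(.05,-.05)]
def P(p,h):
    a=p[2];return [[p[0]+x*np.cos(a)-y*np.sin(a),p[1]+x*np.sin(a)+y*np.cos(a),h] for x,y in L]
def res(p,side=True,top=True):
    r=[]
    if top:r.append(np.array([pix(ct,q) for q in P(p,p[3])])-T)
    if side:r.append(np.array([pix(cs,q) for q in P(p,p[4])])-S)
    return np.concatenate(r).ravel()
for nm,f in (('both, zs=.06',lambda p:np.r_[res([*p,.06])]),('both same z',lambda p:res([*p,p[3]])),('side .06',lambda p:np.r_[res([*p,.06],top=False),(p[3]-.06)*100]),('top .064',lambda p:np.r_[res([*p[:3],.064,.06],side=False),(p[3]-.064)])):
    s=least_squares(f,[.48,-.335,.1,.06],x_scale=[.01,.01,.1,.01]);print(nm,s.x,np.degrees(s.x[2]),s.cost)
```

```text
both, zs=.06 [ 0.4836 -0.3407  0.1037  0.0544] 5.941115762026104 0.26551862558671335
both same z [ 0.4828 -0.3379  0.1035  0.0614] 5.9285450115408365 0.4185168939802814
side .06 [ 0.4844 -0.341   0.1032  0.06  ] 5.915653510531417 0.09622553318757318
top .064 [ 0.4826 -0.3367  0.1036  0.064 ] 5.938002188680257 0.4843859786989512
```

Run:
```python
from h import *
C=cam('side');s=cv2.imread('pics/side0.png').astype(int)
def gray(x0,x1,y0,y1):
    c=s[y0:y1,x0:x1];m=((c[...,2]-c[...,0])<15)&(c.sum(2)>240);ys,xs=np.nonzero(m);return xs.mean()+x0,ys.mean()+y0,m.sum()
for n,b,p in(('L',(370,412,198,222),(.4796,-.0898)),('M',(335,374,223,246),(.4753,.0724)),('S',(318,350,190,208),(.633,-.0218))):
    g=gray(*b);print(n,g,pix(C,[*p,.005]),world(C,g[0],g[1],.005)[:2]-p)
```

```text
L (np.float64(390.6569343065693), np.float64(208.45498783454988), np.int64(411)) [391.07820076 209.47776298] [ 0.00405753 -0.00353312]
M (np.float64(353.3283950617284), np.float64(233.69876543209875), np.int64(405)) [353.40629763 234.6197643 ] [ 0.00278305 -0.00292924]
S (np.float64(332.5858585858586), np.float64(197.91919191919192), np.int64(198)) [332.96252593 198.97029813] [ 0.00483783 -0.00361308]
```

Converted, -5.1 cm / 75 = -0.068, -4.8 cm / 75 = -0.064, 0.003 rad / 4 = 0.0008.

Call:
servo_tool:
  moves:
    - [0,-0.004,-0.0133,0.0008]
    - [0,-0.004,-0.0267,0.0008]
    - [0,-0.004,-0.04,0.0008]
    - [0,-0.004,-0.0533,0.0008]
    - [0,-0.004,-0.06,0.0008]
    - [0,-0.004,-0.064,0.0008]
    - [0,-0.004,-0.068,0.0008]
    - [0,-0.004,-0.068,0.0008]
    - [0,-0.004,-0.068,0.0008]

```text
time: 25.5
ee_pos: [0.4829, -0.3372, 0.0925]
tcp_rot: [180.0, 0.0, 95.8]
wrist_force: [-0.8, -0.3, -3.6]
opening: 0.0133
grasp_force: 58.8
```

Converted, -0.4 cm / 75 = -0.0053, -0.3 cm / 75 = -0.004.

Call:
servo_tool:
  moves:
    - [0,0.0007,-0.0013,0]
    - [0,0.0007,-0.0027,0]
    - [0,0.0007,-0.004,0]
    - [0,0.0007,-0.0053,0]
    - [0,0.0007,-0.0053,0]
    - [0,0.0007,-0.0053,0]

```text
time: 26.0
ee_pos: [0.4827, -0.3365, 0.0882]
tcp_rot: [-180.0, -0.0, 95.8]
wrist_force: [1.2, -0.5, -3.7]
opening: 0.013
grasp_force: 58.8
```

Underside is about 5 mm below the pin tips with no contact force, so the pins are in the holes; I continue down.

Converted, -0.9 cm / 75 = -0.012, -0.8 cm / 75 = -0.0107.

Call:
servo_tool:
  moves:
    - [0,0,-0.0027,0]
    - [0,0,-0.0053,0]
    - [0,0,-0.008,0]
    - [0,0,-0.0107,0]
    - [0,0,-0.012,0]
    - [0,0,-0.012,0]
    - [0,0,-0.012,0]

```text
time: 26.58
ee_pos: [0.4827, -0.3366, 0.0792]
tcp_rot: [-180.0, -0.0, 95.8]
wrist_force: [-0.2, -0.4, -5.0]
opening: 0.0134
grasp_force: 58.8
```

Converted, -0.5 cm / 75 = -0.0067, -0.45 cm / 75 = -0.006.

Call:
servo_tool:
  moves:
    - [0,0,-0.0013,0]
    - [0,0,-0.0027,0]
    - [0,0,-0.004,0]
    - [0,0,-0.0053,0]
    - [0,0,-0.006,0]
    - [0,0,-0.0067,0]
    - [0,0,-0.0067,0]
    - [0,0,-0.0067,0]

```text
time: 27.25
ee_pos: [0.4828, -0.3366, 0.0743]
tcp_rot: [180.0, 0.0, 95.8]
wrist_force: [-0.1, -0.4, -4.4]
opening: 0.013
grasp_force: 58.8
```

Converted, -0.1 cm / 75 = -0.0013, -0.05 cm / 75 = -0.0007.

Call:
servo_tool:
  moves:
    - [0,0,-0.0007,0]
    - [0,0,-0.0013,0]
    - [0,0,-0.0013,0]
    - [0,0,-0.0013,0]

```text
time: 27.58
ee_pos: [0.4828, -0.3367, 0.0736]
tcp_rot: [180.0, 0.0, 95.8]
wrist_force: [-0.3, 0.1, -1.6]
opening: 0.0131
grasp_force: 59.4
```

Converted, 14 cm / 75 = 0.1867, 10 cm / 75 = 0.1333.

Call:
servo_tool:
  moves:
    - [0,0,0,0]
    - [0,0,0,0]
    - [0,0,0,0]
    - [0,0,0,0]
    - [0,0,0,0]
    - [0,0,0,0]
    - [0,0,0,0]
    - [0,0,0,0]
    - [0,0,0.0133,0]
    - [0,0,0.04,0]
    - [0,0,0.08,0]
    - [0,0,0.1333,0]
    - [0,0,0.1867,0]
    - [0,0,0.1867,0]
    - [0,0,0.1867,0]
  claw: 0

```text
time: 28.83
ee_pos: [0.4837, -0.3372, 0.217]
tcp_rot: [179.8, 0.2, 95.8]
wrist_force: [0.1, 0.0, -0.4]
opening: 0.0856
grasp_force: 0.0
```

Run:
```python
from h import *
o=get_obs();print(o['ee_pos'],o['opening'])
t=camera('top')[...,::-1];w=camera('wrist')[...,::-1];s=camera('side')[...,::-1]
c=np.zeros((600,800,3),np.uint8);c[:320,:512]=cv2.resize(w,(512,320));c[320:,:373]=cv2.resize(t[165:275,260:406],(373,280))
c[320:,400:]=cv2.resize(s[120:218,380:520],(400,280))
cv2.imwrite("pics/w10.png",c)
```

```text
[ 0.48369399 -0.33723718  0.21698549] 0.08555252046491037
```

View pics/w10.png

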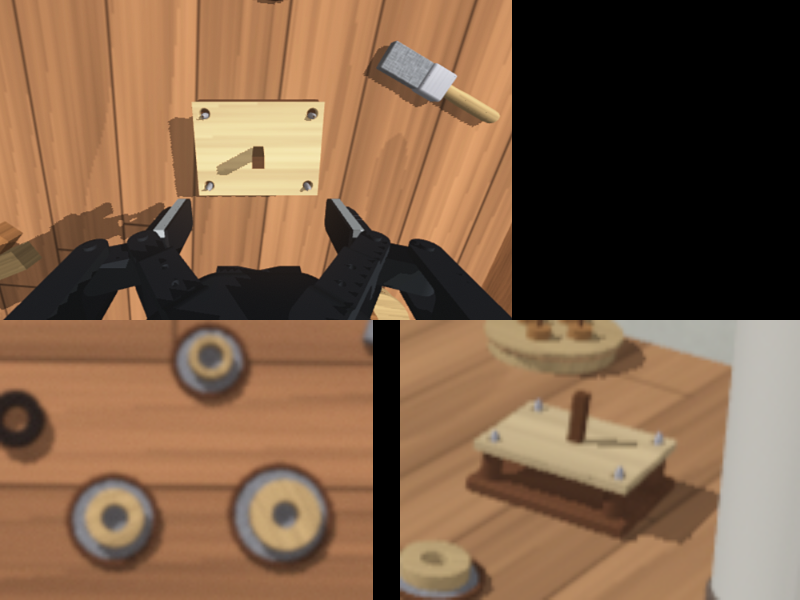

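The carrier is home with all four pins through its holes: in the wrist view they show at (205,114), (312,114), (209,186) and (307,186). The three wheels lie in their own dishes.

```bash
python3 -c "
from workcell import *
print(job_done())"
```

```text
the job is handed in; nothing more can be done
None
```

The job is handed in: by the last pictures, the three wheels lie in their own dishes and the carrier is home on the stand with a pin through each corner hole, but no verdict came back; I finished at about 29 s of the 128 s.

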